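# Release the concealed catch of a pin assortment case

### The job

Open the catch of the grey pin assortment case: with closed fingertips feel gently along the groove in its flat front panel for the flush, recessed catch button, and push the button in until it stops. It stays in and props the clear lid ajar by itself: do not touch or lift the lid, leave the jar, the can, the hole saw and the screwdriver where they are, and finish with the hand clear of everything.

Things in the scene. Friction and masses are not known exactly. Their poses are not given: they have to be found in the camera images.
- case: Dark grey steel assortment case fixed to the bench, 220 mm (its x) by 440 mm (y) by 70 mm high. Origin at the centre of its underside, z up, x away from the robot (yaw varies by up to 0.35 rad). Front half (x -110 to +2 mm): flat closed panel 70 mm up with one shallow groove along y. Rear half: pin compartments under a clear lid. A wire bail stands 15 mm out of the front face.
- groove_mid (a point): Middle of the panel's groove, on the light grey strip that is its floor: 1.5 mm below the panel, 68.5 mm above the bench, at x -55 mm, y 0 of the case; same axes (y along the groove). Groove 53 mm wide (x), 190 mm long (y). The strip is rigid. The catch button lies in it, on the centre line, its centre up to 60 mm to either side of this point: where is not reported, it must be felt or seen.
- catch (a joint): Travel of the catch button, m: 0 out, 0.007 fully in (stop). Square plate 50 by 50 mm in a 53 by 53 mm opening of the strip, grey a little darker than the strip, dark seam around it, face 2 mm below the strip when out. Moves straight down, yields at 4 to 8 N, no spring: stays where pushed. Fingertips must be inside the opening; if they overlap the strip it does not move.
- lid: Clear lid with a grey near edge, 102 by 436 by 4 mm, over the rear half of the case, its top 2 mm below the panel when shut. Origin at the middle of its hinged far edge, on its underside; z up when shut. Geared to the catch: it rises by itself as the catch goes in, tilting by about 0.22 rad (near edge raised about 23 mm) at full travel. Not to be touched.
- hole_saw: Bystander: steel hole saw cup with blue and white bands, 38 mm across, 40 mm high, standing on the case's front panel near one end, beyond the groove. Origin at the centre of its underside.
- pin_jar: Bystander: translucent whitish jar with a white cap, 60 mm across, 85 mm high, standing on the bench beside the case. Origin at the centre of its underside.
- oil_can: Bystander: yellow can, 48 mm across, 110 mm high, standing on the bench beside the case. Origin at the centre of its underside.
- driver: Bystander: screwdriver with a green handle, about 200 mm long, lying on the bench between the robot and the case. Origin on its underside.

How it is judged:
By the outcome, as a careful person would: the job done as asked, in the order asked, and still so for the second after the job is handed in, with the robot touching nothing.
It also fails if it takes over 48 s, if anything falls off the work surface, if the arm or the gripper's body presses on something with over 40 N, if the wrist force passes 120 N, or if a joint passes its speed limit or range.

### The arm

A 6-joint arm with a two-finger parallel gripper is mounted at the origin on the work surface. World frame = base frame: x ahead of the robot, y to its left, z up, the work surface at z = 0. Lengths are in m, angles in rad, forces in N, time in s.
With the tool pointing down it reaches from about 0.375 to 0.75 m from the base axis. Payload 9 kg.
Tool frame: the origin (TCP) lies on the centre line of the jaws, within the pads' length; the fingertips stand 25 mm ahead of it and the grasp point (between the pads) lies 6 mm ahead of it; z points along the fingers, y is the direction in which the jaws open and shut (so a half turn about z gives the same grasp; the last joint's range is limited). The gripper opens to 85 mm and grips with 20 to 120 N. Pads are 22 mm wide; open, the fingers measure 114 mm over their backs; the gripper's body (76 mm by 85 mm) begins 54 mm behind the grasp point. The pads swing forward as they close: fully open they stand 13 mm farther back than shut.
Start: joints at [1.002, 0.104, 0.097, 1.564, 0, 1.353], TCP at [0.206, 0.563, 0.256] pointing down, gripper open.
Joint ranges: [-2.99, 2.99], [-0.84, 1.86], [-1.1, 1.16], [-1.84, 2.11], [-1.51, 1.56], [-3.14, 3.14]. Speed limits (rad/s): [2.22, 2.22, 2.57, 3.14, 3.14, 3.14].

### API

Orientations are given as a 3x3 rotation matrix whose columns are the frame's x, y, z axes.
In Python, from station import * gives the robot as it stands. The module is installed in compiled form; this text tells all that it offers.
- The arm moves only by the tool drive_tool, never from a script. Its argument "deltas" is a list of rows, each a list of 6 numbers: the shift along the world's x, y, z as a fraction of full scale, then the turn, a rotation vector about the world's x, y, z as a fraction of full scale. In form: [[dx, dy, dz, wx, wy, wz], ...]. A call has 1 to 5 rows; each row is the pose to reach, as a shift and turn from the pose commanded when the call began; what a row does not reach only later rows make up. Full scale, the value 1, is 300 mm for a shift and 90 degrees for a turn. A row lasts 1/12 s, in which the tool goes at most 41.7 mm and 7.16 degrees, less where a joint would pass 70% of its speed; a pose out of reach is approached as far as the arm can. A call with a number of a shift or a turn outside -1 to 1 is refused whole. A call with a gripper value outside its range is refused whole. "hand" is the closure in counts, from 0 (fully open) to 255 (shut), set as the call begins (left out, the last holds). The fingers move at their own pace and stop on an object; "squeeze" is the grip in N (left out, the last holds). Time passes only in rows, so rows that repeat a pose let the fingers close. It gives the time, the measured TCP pose, the force and the opening at its end, in the units of the state.
- get_obs(): the state, without advancing time (a new reading comes with each control period).
- read_camera(name): name is "side" or "top"; returns a dict with "frame" (384x512x3 uint8, red, green, blue), "fx", "fy", "cx", "cy" (pixels), "eye" and "orientation" of the camera in the world. Camera axes: x right, y up, looking along -z (the intrinsics and any distortion apply to the point x, -y, -z); pixel columns grow to the right and rows downward; lengths in m; the calibration is good to about 2 mm. A picture is of the moment at which its call begins. There is no depth.
- sign_off(): hands the job in, once; it reports no verdict.
Trained networks look in a picture, given as the dict that the camera call returned (one of the last four; its "shot" number tells which), for a name from the list of things; names that differ only in an ending like _2 or _b are one class to them, and where a whole thing is asked for, a point or a joint stands for the part that bears it (a point fixed in the world has none). Each returns a list of dicts, best first, with "conf" (0 to 1); they miss things now and then, are a little off and sometimes report something else, mostly with a low value. They report only what shows in the picture. A call takes as long as a camera call.
- outline_of(picture, thing): "pixels" (384x512 bool, what is visible of it) and "extent" ([left, top, width, height] in pixels, round what is visible of it).
- pinpoint(picture, thing): "location" ([column, row] in pixels: a listed point, or the origin of a listed thing).
The state is a dict: "t": time; "joint_positions": joint angles; "joint_velocities": joint speeds; "effort": joint torques, N m; "tcp_pos": TCP position; "tcp_rot": TCP orientation; "contact_force": force on the tool from outside, world axes, zero at the start; "moment": the same for the moment, N m; "opening": finger opening in m.
Only numpy, scipy, OpenCV 4.12 (cv2) and the standard library are available. Lean on these libraries where they do the work, as an engineer would, in place of code of your own. Each camera call takes 0.05 s, during which the arm holds its last target.

## Working session

There is one attempt and no reset: what is moved stays moved. The work goes in short steps, Python scripts to look and compute and a tool call to move; the robot and the scene stay as the last step left them, time stands still between calls to the robot, and variables do not carry over. Pictures are saved under pics/ and viewed, and the job is handed in when it is done.

Besides the shell and the picture viewer there is one more tool, called after "Request:" as name(argument=value, ...), one argument or row to a line, values as JSON. drive_tool: Moves the arm, as the interface text tells. Its arguments: {"type":"object","properties":{"deltas":{"type":"array"},"hand":{"type":"number"},"squeeze":{"type":"number"}},"required":["deltas"]}

```bash
mkdir -p pics; cat > h.py <<'E'
from station import *
import numpy as np, cv2
def save(p,name,crop=None,scale=1):
    im=p["frame"][:,:,::-1]
    if crop: l,t,w,h=crop; im=im[t:t+h,l:l+w]
    if scale!=1: im=cv2.resize(im,None,fx=scale,fy=scale,interpolation=cv2.INTER_CUBIC)
    cv2.imwrite("pics/"+name,im)
def ray(p,uv):
    d=np.array([(uv[0]-p["cx"])/p["fx"],-(uv[1]-p["cy"])/p["fy"],-1.0])
    return np.array(p["orientation"])@d
def onz(p,uv,z):
    d=ray(p,uv); e=np.array(p["eye"]); return e+d*(z-e[2])/d[2]
def proj(p,X):
    c=np.array(p["orientation"]).T@(np.array(X)-np.array(p["eye"]))
    return p["cx"]+p["fx"]*c[0]/-c[2], p["cy"]-p["fy"]*c[1]/-c[2]
E
python3 - <<'E'
from h import *
for n in("top","side"):
    p=read_camera(n); save(p,n+"0.png"); print(n,{k:v for k,v in p.items() if k!="frame"})
    for t in("groove_mid","catch","case","hole_saw","pin_jar","oil_can","driver"):
        r=pinpoint(p,t)[:2] if t!="catch" else []
        for q in r: print(t,q["conf"],q["location"],onz(p,q["location"],0.0685 if t=="groove_mid" else 0.07 if t=="hole_saw" else 0).round(4))
print(get_obs())
E
```

```text
top {'fx': 393.0942956720159, 'fy': 393.0942956720159, 'cx': 257.74415465016295, 'cy': 186.6449874621283, 'eye': array([0.4676425 , 0.03693149, 0.99571801]), 'orientation': array([[ 0.01669944,  0.99586136, -0.089338  ],
       [-0.99971815,  0.01813822,  0.01531734],
       [ 0.01687438,  0.08905702,  0.99588358]]), 'shot': 1}
groove_mid 0.7 [244.3, 198.7] [0.5217 0.0539 0.0685]
case 0.95 [243.0, 174.6] [0.5871 0.0597 0.    ]
case 0.62 [243.1, 251.3] [ 0.3937  0.0556 -0.    ]
hole_saw 0.82 [162.5, 192.4] [0.533  0.2465 0.07  ]
pin_jar 0.6 [351.8, 191.1] [ 0.5499 -0.2185  0.    ]
oil_can 0.73 [135.6, 209.7] [0.4931 0.3281 0.    ]
driver 0.78 [242.8, 249.0] [0.3994 0.0565 0.    ]
side {'fx': 368.9164763614425, 'fy': 368.9164763614425, 'cx': 252.8906383136053, 'cy': 193.12537431670566, 'eye': array([ 0.36272748, -0.68786514,  0.66782021]), 'orientation': array([[ 0.97086368,  0.15565411, -0.18219638],
       [-0.23953104,  0.6082415 , -0.75674775],
       [-0.0069715 ,  0.77834059,  0.62780357]]), 'shot': 2}
groove_mid 0.69 [245.8, 188.9] [0.5229 0.0563 0.0685]
case 0.67 [263.2, 205.2]
[... 387 characters left out ...]
 1.07369800e-05, 1.35310726e+00]), 'joint_velocities': array([-7.01653504e-04, -6.07816273e-05, -3.56396961e-04,  2.21333561e-03,
       -1.18187036e-03,  9.56777517e-04]), 'effort': array([-3.56920591e-04, -5.56621563e+01,  5.03687811e+01,  3.19122300e-04,
       -3.45155804e-04,  3.40112088e-06]), 'tcp_pos': array([0.20619266, 0.56348951, 0.25631787]), 'tcp_rot': array([[-9.39095253e-01,  3.43656957e-01,  4.04604585e-05],
       [ 3.43656959e-01,  9.39095249e-01,  8.32768432e-05],
       [-9.37755786e-06,  9.21094063e-05, -9.99999996e-01]]), 'contact_force': array([0.23140894, 0.74377272, 0.28620313]), 'moment': array([-0.03304044,  0.01704854,  0.01494965]), 'opening': 0.0852779531567331}
```

```bash
python3 - <<'E'
import cv2
a=cv2.imread("pics/top0.png");b=cv2.imread("pics/side0.png")
cv2.imwrite("pics/top0b.png",cv2.resize(a[130:290,110:380],(800,474),interpolation=cv2.INTER_CUBIC))
cv2.imwrite("pics/side0b.png",cv2.resize(b[110:300,170:420],(780,593),interpolation=cv2.INTER_CUBIC))
E
```

```text
(no output)
```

View pics/top0b.png

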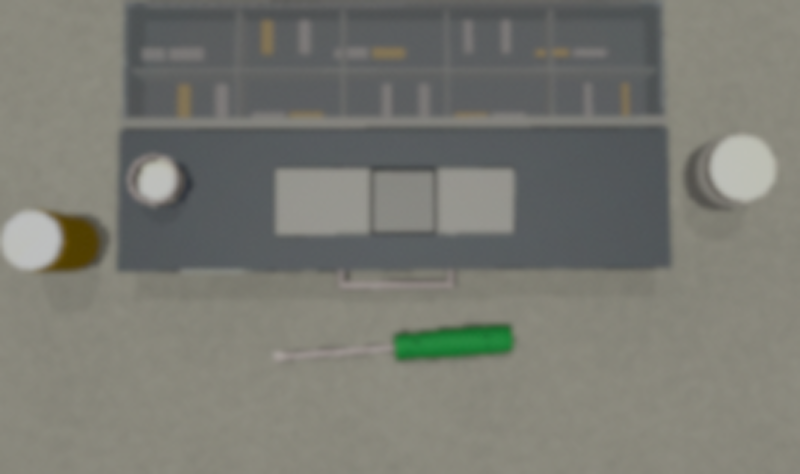

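View pics/side0b.png

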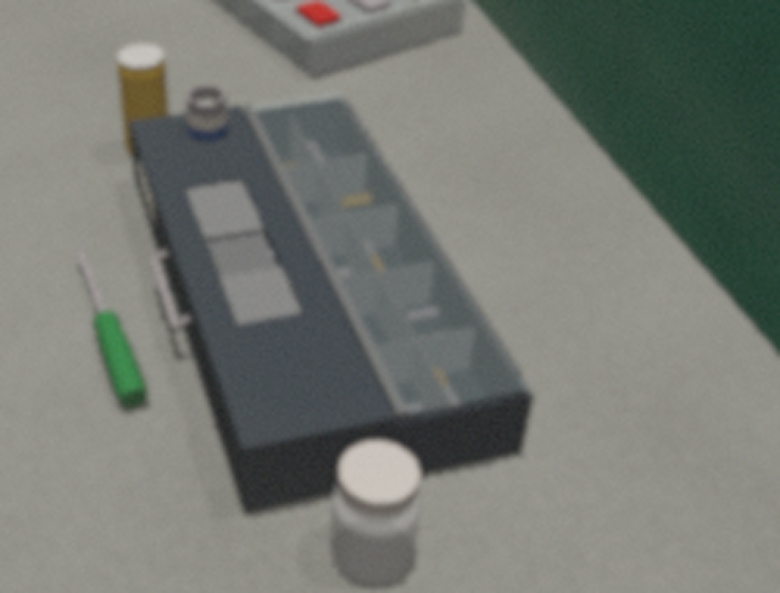

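View pics/top0.png

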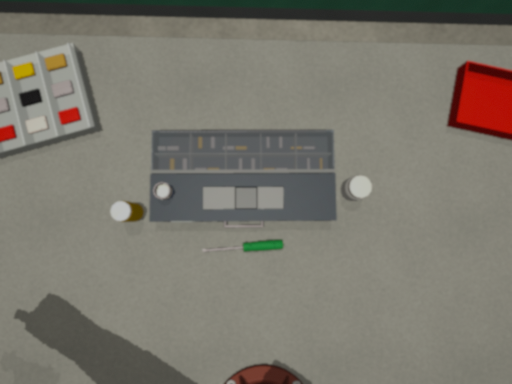

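The button shows as the darker square in the groove, with its seam at about columns 235–257 and rows 187–209 of the top picture. I'll measure it and the case yaw.

```bash
python3 - <<'E'
from h import *
p=read_camera("top")
g=cv2.cvtColor(p["frame"],cv2.COLOR_RGB2GRAY).astype(float)
m=(g[180:215,195:295]>115).astype(np.uint8)
n,l,s,c=cv2.connectedComponentsWithStats(m)
ys,xs=np.nonzero(m); print("bbox",s[1:].tolist())
print(cv2.minAreaRect(np.c_[xs+195,ys+180].astype(np.float32)))
row=g[191:205].mean(0); print([(i,int(row[i])) for i in range(198,290)])
col=g[:,238:254].mean(1); print([(i,int(col[i])) for i in range(180,216)])
o=outline_of(p,"case"); 
for q in o[:1]:
    print(q["conf"],cv2.minAreaRect(np.argwhere(q["pixels"])[:,::-1].astype(np.float32)))
for q in outline_of(p,"catch")[:2]: print("catch",q["conf"],q["extent"])
E
```

```text
bbox [[8, 7, 32, 23, 712], [41, 7, 48, 22, 990]]
((243.0, 198.0), (22.0, 80.0), 90.0)
[(198, 90), (199, 91), (200, 91), (201, 93), (202, 108), (203, 131), (204, 144), (205, 148), (206, 148), (207, 148), (208, 148), (209, 149), (210, 148), (211, 149), (212, 149), (213, 149), (214, 149), (215, 149), (216, 149), (217, 149), (218, 149), (219, 149), (220, 149), (221, 149), (222, 149), (223, 149), (224, 149), (225, 150), (226, 149), (227, 149), (228, 149), (229, 150), (230, 150), (231, 149), (232, 149), (233, 144), (234, 129), (235, 112), (236, 120), (237, 131), (238, 134), (239, 135), (240, 134), (241, 135), (242, 135), (243, 134), (244, 135), (245, 134), (246, 135), (247, 135), (248, 134), (249, 134), (250, 135), (251, 134), (252, 134), (253, 134), (254, 134), (255, 127), (256, 114), (257, 120), (258, 138), (259, 147), (260, 149), (261, 149), (262, 149), (263, 149), (264, 149), (265, 149), (266, 149), (267, 149), (268, 149), (269, 149), (270, 149), (271, 149), (272, 149), (273, 149), (274, 148), (275, 148), (276, 148), (277, 148), (278, 148), (279, 148), (280, 148), (281, 146), (282, 139), (283, 119), (284, 99), (285, 92), (286, 90), (287, 90), (288, 90), (289, 90)]
[(180, 91), (181, 91), (182, 92), (183, 92), (184, 91), (185, 85), (186, 77), (187, 91), (188, 118), (189, 131), (190, 134), (191, 134), (192, 134), (193, 134), (194, 134), (195, 134), (196, 134), (197, 135), (198, 134), (199, 135), (200, 135), (201, 135), (202, 135), (203, 135), (204, 135), (205, 135), (206, 133), (207, 122), (208, 98), (209, 87), (210, 91), (211, 94), (212, 93), (213, 93), (214, 94), (215, 94)]
0.94 ((242.0, 177.5), (97.0, 186.0), 90.0)
catch 0.96 [237.5, 187.7, 18.1, 24.0]
```

```bash
python3 - <<'E'
from h import *
p=read_camera("top")
c=onz(p,(245.8,197.9),.0665); print("button",c)
for a,b in(((203,198),(283.2,198)),((235.2,198),(256.3,198)),((245.8,187.2),(245.8,208.2))):
    A=onz(p,a,.0685);B=onz(p,b,.0685);print(A,B,np.linalg.norm(A-B))
A=onz(p,(152,221),.07);B=onz(p,(335,219.5),.07);print("front yaw",np.arctan2(*(A-B)[:2][::-1])-np.pi/2, np.linalg.norm(A-B))
o=get_obs();T=o["tcp_pos"];R=o["tcp_rot"]
print("shift",(c-T)[:2],"frac",(c-T)[:2]/.3, "jaw y angle",np.degrees(np.arctan2(R[1,1],R[0,1])))
# side check
s=read_camera("side");print("side px of button",proj(s,c)); save(s,"s1.png",(190,150,110,80),7)
E
```

```text
button [0.52374949 0.05045632 0.0665    ]
[0.52160543 0.15124335 0.0685    ] [ 0.52495914 -0.03798185  0.0685    ] 0.18925491717584875
[0.52294916 0.07542678 0.0685    ] [0.52383169 0.02563189 0.0685    ] 0.049802708579937176
[0.548987   0.05091943 0.0685    ] [0.49933442 0.04995565 0.0685    ] 0.04966193224867048
front yaw 0.0249393594075471 0.42900295017389933
shift [ 0.31757894 -0.5130255 ] frac [ 1.05859645 -1.71008499] jaw y angle 69.90273894884974
side px of button (np.float64(246.6520436552503), np.float64(190.79108940012637))
```

View pics/s1.png

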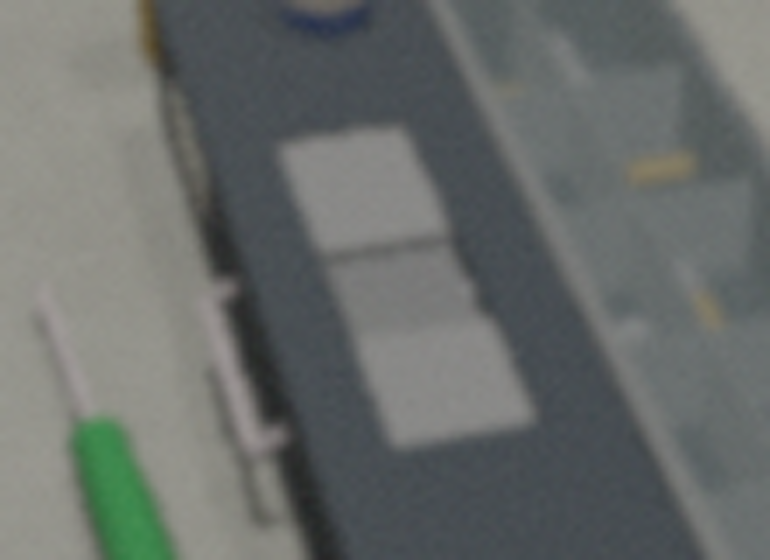

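The side view agrees: the projected button centre (246.7, 190.8) falls on the darker square. The button is at about (0.524, 0.050) and yaw is about 0.02. Next I shut the fingers and move over it at height.

Request:
drive_tool(
  deltas=[
    [0.36,-0.58,0,0,0,0.12],
    [0.36,-0.58,0,0,0,0.12],
    [0.36,-0.58,0,0,0,0.12],
    [0.36,-0.58,0,0,0,0.12],
    [0.36,-0.58,0,0,0,0.12],
  ],
  hand=255,
  squeeze=20,
)

```text
t: 1.37
tcp_pos: [0.3148, 0.3878, 0.2564]
tcp_rot: [[-0.987, 0.161, 0.001], [0.161, 0.987, 0.0], [-0.0, 0.0, -1.0]]
contact_force: [1.0, -0.5, -0.6]
opening: 0.0256
```

Request:
drive_tool(
  deltas=[
    [0.36,-0.58,0,0,0,0.115],
    [0.36,-0.58,0,0,0,0.115],
    [0.36,-0.58,0,0,0,0.115],
    [0.36,-0.58,0,0,0,0.115],
    [0.36,-0.58,0,0,0,0.115],
  ],
)

```text
t: 1.78
tcp_pos: [0.4218, 0.2154, 0.2566]
tcp_rot: [[-1.0, -0.019, 0.001], [-0.019, 1.0, 0.0], [-0.001, 0.0, -1.0]]
contact_force: [-0.2, 0.7, -0.2]
opening: 0.0
```

```bash
python3 - <<'E'
from h import *
o=get_obs();T=o["tcp_pos"];R=o["tcp_rot"];print(o["t"],T,o["opening"],o["contact_force"],(np.array([.5237,.0505])-T[:2])/.3,np.degrees(np.arctan2(R[1,1],R[0,1])),R[:,2])
E
```

```text
1.7833 [0.42177652 0.21543167 0.2566483 ] 2.5492440268479665e-05 [-0.2189436   0.66158214 -0.16818783] [ 0.33974495 -0.54977224] 91.06400971737946 [ 9.62417729e-04  3.17888538e-04 -9.99999486e-01]
```

Request:
drive_tool(
  deltas=[
    [0.338,-0.55,0,0,0,0],
    [0.338,-0.55,0,0,0,0],
    [0.338,-0.55,0,0,0,0],
    [0.338,-0.55,0,0,0,0],
    [0.338,-0.55,0,0,0,0],
  ],
)

```text
t: 2.2
tcp_pos: [0.5239, 0.0489, 0.2562]
tcp_rot: [[-1.0, -0.016, 0.001], [-0.016, 1.0, -0.001], [-0.001, -0.001, -1.0]]
contact_force: [0.3, -0.2, 0.1]
opening: -0.0002
```

Request:
drive_tool(
  deltas=[
    [0,0,-0.12,0,0,0],
    [0,0,-0.24,0,0,0],
    [0,0,-0.36,0,0,0],
    [0,0,-0.46,0,0,0],
    [0,0,-0.46,0,0,0],
  ],
)

```text
t: 2.62
tcp_pos: [0.5187, 0.0527, 0.1119]
tcp_rot: [[-1.0, -0.018, -0.009], [-0.018, 1.0, 0.001], [0.009, 0.002, -1.0]]
contact_force: [-1.1, -0.0, 0.1]
opening: -0.0004
```

```bash
python3 - <<'E'
from h import *
o=get_obs();T=o["tcp_pos"];print(o["t"],T,o["opening"],o["contact_force"])
s=read_camera("side"); print(proj(s,T+[0,0,-.025])); save(s,"s2.png",(170,110,160,120),5)
s=read_camera("top"); save(s,"t2.png",(180,130,160,120),5)
E
```

```text
2.6167 [0.51869522 0.05268378 0.1119436 ] -0.00038145727037025215 [-1.12173841 -0.01501504  0.06393588]
(np.float64(244.4129442713095), np.float64(184.38523911762013))
```

View pics/s2.png

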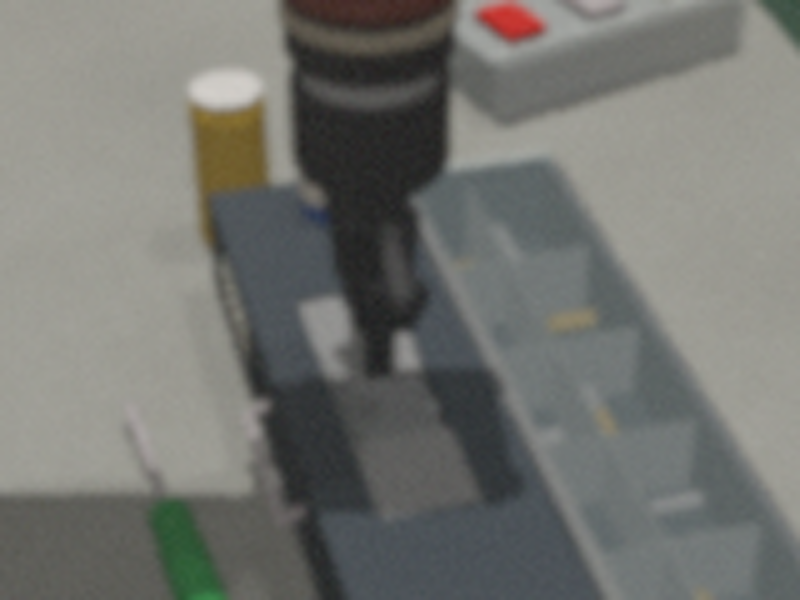

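View pics/t2.png

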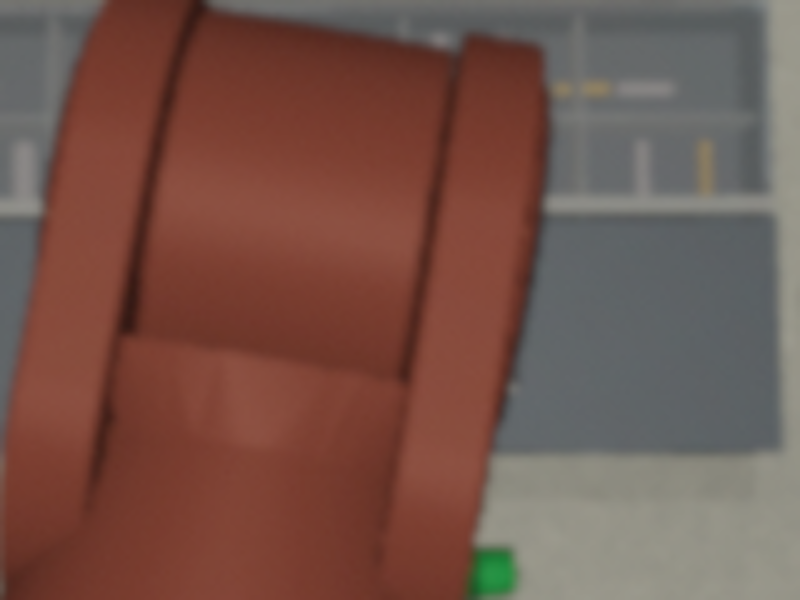

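The fingers are shut above the panel, about 20 mm up, with the tips at the button's far (left) side in the side view around (375, 375). I'll let the arm settle and re-measure.

Request:
drive_tool(
  deltas=[
    [0,0,0,0,0,0],
    [0,0,0,0,0,0],
    [0,0,0,0,0,0],
  ],
)

```text
t: 2.97
tcp_pos: [0.5239, 0.0521, 0.1207]
tcp_rot: [[-1.0, -0.018, 0.003], [-0.018, 1.0, -0.0], [-0.003, -0.001, -1.0]]
contact_force: [0.1, 0.1, 0.7]
opening: -0.0
```

```bash
python3 - <<'E'
from h import *
o=get_obs();T=o["tcp_pos"];print(o["t"],T,o["opening"],o["contact_force"],o["tcp_rot"][:,2],o["joint_velocities"].round(3))
s=read_camera("side"); print(proj(s,T+[0,0,-.025]),proj(s,[.5237,.0505,.0665])); save(s,"s3.png",(210,150,80,60),9)
E
```

```text
2.9667 [0.52385513 0.05212746 0.1206736 ] -4.752440767622949e-06 [0.14562307 0.05759338 0.71118664] [ 3.48460108e-03 -4.51835665e-04 -9.99993827e-01] [-0.001  0.005 -0.011 -0.005  0.002 -0.001]
(np.float64(246.34512903407432), np.float64(181.5160009101479)) (np.float64(246.6298440177107), np.float64(190.78394036222932))
```

View pics/s3.png

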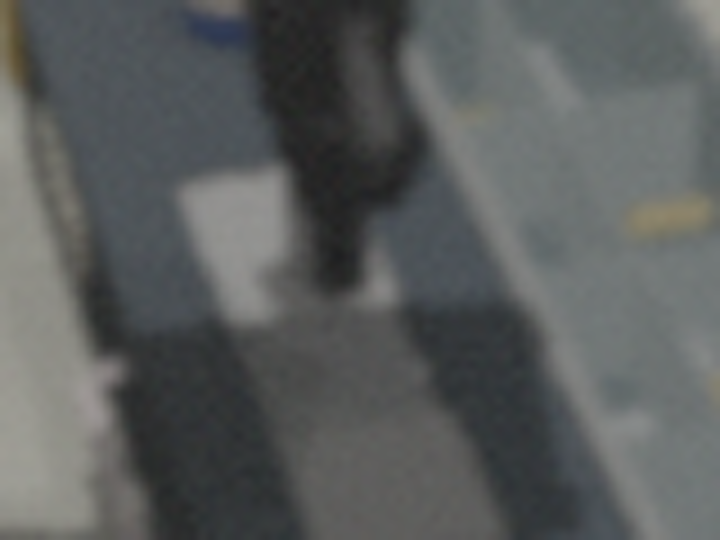

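Request:
drive_tool(
  deltas=[
    [0,-0.004,-0.03,0,0,0],
    [0,-0.004,-0.055,0,0,0],
    [0,-0.004,-0.08,0,0,0],
    [0,-0.004,-0.08,0,0,0],
    [0,-0.004,-0.08,0,0,0],
  ],
)

```text
t: 3.43
tcp_pos: [0.5218, 0.0512, 0.0933]
tcp_rot: [[-1.0, -0.018, -0.002], [-0.018, 1.0, 0.0], [0.002, 0.0, -1.0]]
contact_force: [0.3, 0.2, 0.6]
opening: -0.0001
```

Next I feel downward in 1 mm steps.

Request:
drive_tool(
  deltas=[
    [0,0,-0.003,0,0,0],
    [0,0,-0.005,0,0,0],
    [0,0,-0.007,0,0,0],
    [0,0,-0.01,0,0,0],
    [0,0,-0.01,0,0,0],
  ],
)

```text
t: 3.85
tcp_pos: [0.5227, 0.0511, 0.0915]
tcp_rot: [[-1.0, -0.018, 0.0], [-0.018, 1.0, 0.0], [-0.0, 0.0, -1.0]]
contact_force: [1.2, -0.7, 0.8]
opening: -0.0002
```

Request:
drive_tool(
  deltas=[
    [0,0,-0.003,0,0,0],
    [0,0,-0.006,0,0,0],
    [0,0,-0.008,0,0,0],
    [0,0,-0.008,0,0,0],
  ],
)

```text
t: 4.18
tcp_pos: [0.5227, 0.0511, 0.0894]
tcp_rot: [[-1.0, -0.018, 0.001], [-0.018, 1.0, -0.0], [-0.001, -0.0, -1.0]]
contact_force: [-2.3, 0.7, 5.1]
opening: 0.0001
```

Force is 5 N at a tip height of 64.4 mm. That is below the strip, so the button is yielding. I continue to the stop.

Request:
drive_tool(
  deltas=[
    [0,0,-0.003,0,0,0],
    [0,0,-0.006,0,0,0],
    [0,0,-0.009,0,0,0],
    [0,0,-0.009,0,0,0],
  ],
)

```text
t: 4.52
tcp_pos: [0.5227, 0.0511, 0.0867]
tcp_rot: [[-1.0, -0.018, 0.001], [-0.018, 1.0, -0.0], [-0.001, -0.0, -1.0]]
contact_force: [-0.4, -0.4, 4.0]
opening: -0.0001
```

Request:
drive_tool(
  deltas=[
    [0,0,-0.003,0,0,0],
    [0,0,-0.006,0,0,0],
    [0,0,-0.006,0,0,0],
  ],
)

```text
t: 4.77
tcp_pos: [0.5227, 0.0511, 0.0848]
tcp_rot: [[-1.0, -0.018, 0.0], [-0.018, 1.0, 0.0], [-0.0, 0.0, -1.0]]
contact_force: [-1.1, 0.6, 4.7]
opening: 0.0001
```

Request:
drive_tool(
  deltas=[
    [0,0,-0.002,0,0,0],
    [0,0,-0.004,0,0,0],
    [0,0,-0.004,0,0,0],
  ],
)

```text
t: 5.02
tcp_pos: [0.5227, 0.0511, 0.0845]
tcp_rot: [[-1.0, -0.018, 0.001], [-0.018, 1.0, -0.0], [-0.001, -0.0, -1.0]]
contact_force: [-6.0, -0.4, 12.0]
opening: 0.0001
```

Request:
drive_tool(
  deltas=[
    [0,0,-0.002,0,0,0],
    [0,0,-0.004,0,0,0],
    [0,0,-0.004,0,0,0],
  ],
)

```text
t: 5.27
tcp_pos: [0.5228, 0.0511, 0.0843]
tcp_rot: [[-1.0, -0.019, 0.001], [-0.019, 1.0, -0.0], [-0.001, -0.0, -1.0]]
contact_force: [-10.1, 0.6, 23.3]
opening: -0.0004
```

The stop is reached: force climbs to 23 N with the tip at 59.3 mm, against 59.5 expected. I withdraw straight up, then back.

Request:
drive_tool(
  deltas=[
    [0,0,0.02,0,0,0],
    [0,0,0.06,0,0,0],
    [0,0,0.14,0,0,0],
    [0,0,0.26,0,0,0],
    [0,0,0.38,0,0,0],
  ],
)

```text
t: 5.68
tcp_pos: [0.5216, 0.0512, 0.1969]
tcp_rot: [[-1.0, -0.018, -0.002], [-0.018, 1.0, 0.0], [0.002, 0.0, -1.0]]
contact_force: [1.2, 0.8, -0.1]
opening: 0.0002
```

Request:
drive_tool(
  deltas=[
    [0,0,0.12,0,0,0],
    [0,0,0.24,0,0,0],
    [-0.1,0.1,0.24,0,0,0],
    [-0.2,0.2,0.24,0,0,0],
    [-0.3,0.3,0.24,0,0,0],
  ],
)

```text
t: 6.1
tcp_pos: [0.4335, 0.1399, 0.2691]
tcp_rot: [[-1.0, -0.017, 0.001], [-0.017, 1.0, 0.0], [-0.001, 0.0, -1.0]]
contact_force: [0.3, -0.0, -1.1]
opening: 0.0001
```

Request:
drive_tool(
  deltas=[
    [-0.08,0.11,0,0,0,0],
    [-0.16,0.22,0,0,0,0],
    [-0.24,0.33,0,0,0,0],
    [-0.3,0.45,0,0,0,0],
    [-0.3,0.5,0,0,0,0],
  ],
)

```text
t: 6.52
tcp_pos: [0.341, 0.2926, 0.2692]
tcp_rot: [[-1.0, -0.022, 0.001], [-0.022, 1.0, 0.002], [-0.001, 0.002, -1.0]]
contact_force: [1.0, -0.9, 0.8]
opening: -0.0
```

Request:
drive_tool(
  deltas=[
    [0,0.1,0,0,0,0],
    [0,0.2,0,0,0,0],
    [0,0.3,0,0,0,0],
    [0,0.3,0,0,0,0],
    [0,0.3,0,0,0,0],
  ],
)

```text
t: 6.93
tcp_pos: [0.3436, 0.3803, 0.2679]
tcp_rot: [[-1.0, -0.021, -0.001], [-0.021, 1.0, -0.001], [0.001, -0.001, -1.0]]
contact_force: [-0.7, -0.0, 0.1]
opening: 0.0
```

```bash
python3 - <<'E'
from h import *
o=get_obs();print(o["t"],o["tcp_pos"],o["contact_force"])
s=read_camera("side"); save(s,"s4.png",(160,110,250,190),3)
t=read_camera("top"); save(t,"t4.png",(110,120,270,170),2.9)
for n in("hole_saw","pin_jar","oil_can","driver"):
    print(n,[pinpoint(p,n)[0]["location"] if pinpoint(p,n) else None for p in(t,s)])
E
```

```text
6.9333 [0.34359039 0.38030406 0.26788251] [-0.68524265 -0.00938887  0.07681   ]
hole_saw [[162.1, 191.6], [234.9, 147.8]]
pin_jar [[353.5, 189.1], [290.4, 286.3]]
oil_can [[133.2, 213.1], None]
driver [[241.0, 250.1], [203.5, 216.9]]
```

View pics/s4.png

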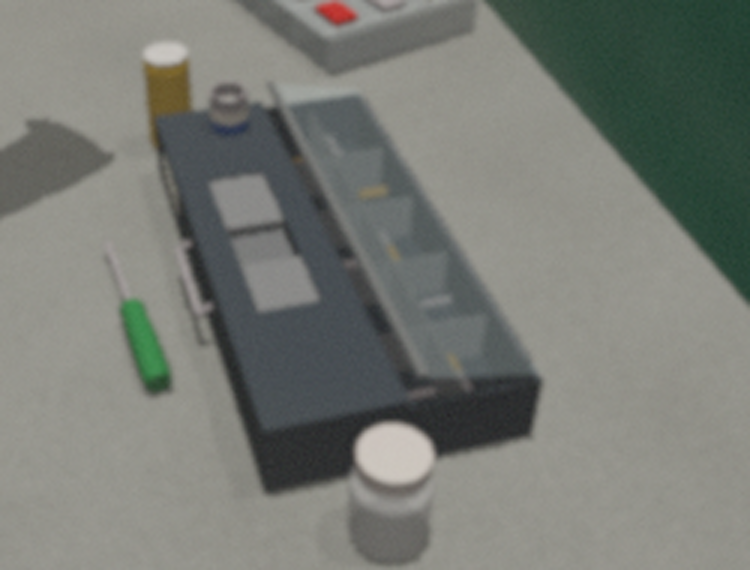

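View pics/t4.png

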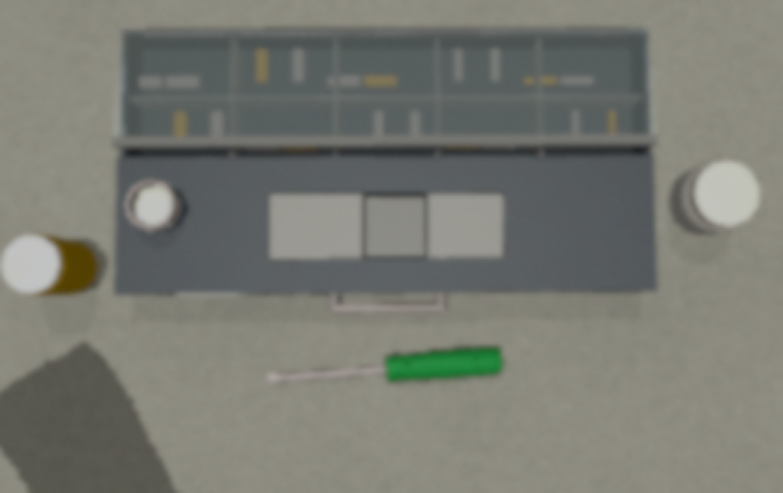

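The button is sunk in its opening and the lid edge stands clear of the panel. All the bystanders are where they were and the arm is away. Handing in.

```bash
python3 - <<'E'
from h import *
o=get_obs();print(np.abs(o["joint_velocities"]).max(),o["contact_force"]);print(sign_off())
E
```

```text
0.00282951246435139 [0.0773248  0.51900137 0.65907336]
the job is handed in; nothing more can be done
None
```

The catch is open: the button is pushed in to its stop and the clear lid stands ajar by itself. The job was handed in at about 7 s of the 48 s allowed.

- **Finding the button:** I found it by sight in both camera views, at about x 0.524, y 0.050, roughly 7 mm to the robot's right of the groove's middle. I did not sweep the fingertips along the groove. I set the closed tips down over the button and felt for it by stepping down gently.
- **Pushing it in:** It yielded at 4 to 5 N. At a tip height of about 59.3 mm (59.5 expected at full travel) the force climbed to 23 N without further movement, so it had reached the stop. I then withdrew straight up and away.
- **Last checks:** The final pictures show the button sunk and the lid's near edge clear of the panel. I did not measure the lid's exact height. The arm was still and the force reading was about zero.
- **Bystanders:** The jar, can, hole saw and screwdriver look unmoved. Their positions agree with the first ones to within about 4 pixels. The network did not find the can in the last side picture, but it is plainly visible there in its place.

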